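# Clamp a coated mortar prism with the star handle

### The arm

A 6-joint arm with a two-finger parallel gripper is mounted at the origin on the work surface. World frame = base frame: x ahead of the robot, y to its left, z up, the work surface at z = 0. Lengths are in m, angles in rad, forces in N, time in s.
With the tool pointing down it reaches from about 0.35 to 0.775 m from the base axis. Payload 7.3 kg.
Tool frame: the origin (TCP) lies at the very end of the fingers, on their centre line; the grasp point (between the pads) lies 19 mm behind it (robot.tcp_to_grasp is the distance from the TCP to the grasp point, in m); z points along the fingers, y is the direction in which the jaws open and shut (so a half turn about z gives the same grasp; the last joint's range is limited). The gripper opens to 92 mm and grips with 3 to 60 N. Pads are 19 mm wide; open, the fingers measure 130 mm over their backs; the gripper's body (75 mm by 190 mm) begins 47 mm behind the grasp point.
Start: joints at [-1.41, 0.342, 1.524, -0, 1.275, -0.146], TCP at [0.159, -0.5, 0.227] pointing down, gripper open.
Joint ranges: [-2.53, 2.53], [-0.77, 2.02], [0.04, 2.7], [-1, 4.14], [0.28, 2.66], [-3.11, 3.11]. Speed limits (rad/s): [2.57, 2.57, 3.14, 3.14, 3.14, 3.14].

### API

Orientations are given as [roll, pitch, yaw] about the fixed x, y, z axes, in that order (R = Rz(yaw) Ry(pitch) Rx(roll)).
In Python, from cell import robot gives the robot as it stands.
- The arm moves only by the tool arm_command, never from a script. Its argument "motion" is a list that holds one entry, the list of rows, each a list of 7 numbers: the turn, a rotation vector about the tool's x, y, z in units of 90 degrees (1.0 is 90 degrees), then the shift along the tool's x, y, z in units of 30 cm (1.0 is 30 cm), then the opening, from -1 (shut) to 1 (fully open). In form: [[[wx, wy, wz, tx, ty, tz, grip], ...]]. A call has 1 to 8 rows; each row is the pose to reach, as a shift and turn from the pose commanded when the call began, along the tool's axes at that moment; what a row does not reach only later rows make up. A row lasts 1/10 s, in which the tool goes at most 50 mm and 8.59 degrees, less where a joint would pass 70% of its speed; a pose out of reach is approached as far as the arm can. A call with a number of a shift or a turn outside -1 to 1 is refused whole. A call with a gripper value outside its range is refused whole. The fingers move at their own pace and stop on an object; "grip_force" is the grip in N (left out, the last holds). Time passes only in rows, so rows that repeat a pose let the fingers close. It gives the time, the measured TCP pose, the force and the opening at its end, in the units of the state.
- robot.observe(): the state, without advancing time (a new reading comes with each control period).
- robot.read_camera(name): name is "side" or "top" or "wrist"; returns a dict with "image" (420x560x3 uint8, red, green, blue), "z_map" (420x560 float32, m along the optical axis (not along the pixel's ray), 0 where there is no reading), "fov_y" (degrees; the focal length in pixels is half the picture's height over the tangent of half this angle, whatever the lens; pixels are square), "cx", "cy" (the principal point, pixels), "cam_to_world" (4x4, takes a point from camera to world coordinates). Camera axes: x right, y down, z forward; pixel columns grow to the right and rows downward; lengths in m; the calibration is good to about 2 mm. A picture is of the moment at which its call begins.
- robot.hand_in(): hands the job in, once; it reports no verdict.
The state is a dict: "time": time; "qpos": joint angles; "qvel": joint speeds; "joint_efforts": joint torques, N m; "tool_pos": TCP position; "tool_rot": TCP orientation; "contact_force": force on the tool from outside, world axes, zero at the start; "torque": the same for the moment, N m; "opening": finger opening in m.
Only numpy, scipy, OpenCV 4.12 (cv2) and the standard library are available. Lean on these libraries where they do the work, as an engineer would, in place of code of your own. Each camera call takes 0.05 s, during which the arm holds its last target.

### The job

Lay the blue-coated mortar prism, coat up, lengthwise on the bed of the green bench clamp between its jaws and let go of it, then turn the star handle clockwise, pushing one spoke after another, until the jaw has pushed the prism against the anvil and grips it firmly. The mortar is young, so stop as soon as you feel it firmly held, do not crush it, and leave the handle alone then; do not disturb the other things on the bench.

Things in the scene. Friction and masses are not known exactly. Their poses are not given: they have to be found in the camera images.
- prism: the blue-coated mortar prism, 40 (x) x 100 (y) x 40 (z) mm, about 0.35 kg: grey sides, bright blue top, a blue drip on each long side. Origin: centre of its underside; y along its length, z up through the blue face. Best gripped from above across its 40 mm width. Either end may face the anvil
- clamp: the fixed green bench clamp: base plate 120 (x) x 360 (y) x 20 mm, its top is the bed, with a bright steel strip. Origin on the table under the bed's centre line, y along the bed from anvil to gearbox (92 x 92 mm, top 85 mm above the table, centred at y = 150 mm). The prism must lie within 10 mm of the centre line and 0.12 rad of parallel to it
- bed (a point): the place to lay the prism: a point on top of the bed, 20 mm above the table, on its centre line at clamp y = -53 mm. The dark steel anvil beside it, 64 mm wide and 50 mm high above the bed, was set by hand: its face stands somewhere from clamp y = -119 to -111 mm, not measured. A prism centred here clears the anvil by 8 to 16 mm and the open jaw by 15 mm or more
- jaw_pad: red pad of the moving jaw, 50 mm wide, 6 to 46 mm above the bed; origin at mid-height of its face, which looks along the clamp's -y to the anvil. It stands at clamp y = 30 mm less 10 mm per rad of the star handle. A short stiff spring (30 N/mm) carries it: from the prism meeting the anvil, the grip passes 25 N after 0.9 mm of jaw travel, 70 N after 2.4 mm and 95 N after 3.2 mm, too fine to judge by eye
- hub (a point): the star handle's vertical axis at mid-height of its spokes, 123 mm above the table. Steel hub 56 mm wide, its top 139 mm above the table; four level steel spokes, 12 mm thick, 90 degrees apart, with 26 mm black balls centred 110 mm from the axis; push a spoke between 40 and 90 mm from the axis. Between the spokes all is free down to 90 mm above the table
- star (a joint): star handle angle, rad: grows clockwise from above, closing the jaw 10 mm per rad; 0 open, 5.7 end. At every multiple of 1.571 the spokes lie along the clamp's x and y. It stays where left. Friction: 0.75 N m to turn (8.8 N at 85 mm radius); each 10 N of grip adds 0.1 N m (1.2 N there). A firm grip is 25 to 70 N (11 to 17 N of push at 85 mm; a pusher at rest reads 1 to 2 N less); above 95 N the mortar cracks
- bare_prism: bystander: an uncoated grey prism of the same size, mass and axes as the blue one; leave it
- pail: bystander: white paint pail with blue paint, 160 mm wide, 150 mm high; origin at the centre of its underside
- brush: bystander: a paint brush lying on the table, 200 mm long along its x
- wrench: bystander: a wrench lying on the table, 180 mm long along its x
- putty_knife: bystander: a putty knife lying on the table, 200 mm long along its x
- jar: bystander: a lidded jar, 68 mm wide, 60 mm high; origin at the centre of its underside
There are look-alikes about, which are no part of the job. What is shaped like the prism but brown or pink is not meant.

How it is judged:
On the way, in this order (a step that is already met when the one before it is completed fails the run):
1. the blue prism lies, coat up, on the bed between the jaws, released, before it is gripped (x of prism in the frame of clamp between -0.01 and 0.01 m and z of prism in the frame of clamp between 0.016 and 0.025 m and angle between the y axis of prism and the y axis of clamp, either way round below 0.12 rad and angle between prism's own z axis and vertical below 0.08 rad and contact force between the fingers and prism below 0.2 N and linear speed of prism below 0.02 m/s and contact force between jaw_pad and prism below 1 N), for 0.2 s.
2. the jaw grips the prism firmly (more than 25 N) (x of prism in the frame of clamp between -0.01 and 0.01 m and z of prism in the frame of clamp between 0.016 and 0.025 m and angle between the y axis of prism and the y axis of clamp, either way round below 0.12 rad and angle between prism's own z axis and vertical below 0.08 rad and contact force between jaw_pad and prism above 25 N), for 0.1 s.
At the end, for the whole second after the job is handed in: The blue-coated prism lies at rest on the clamp's bed, coat up, within 10 mm of the bed's centre line and 0.12 rad of parallel to it, gripped between the red jaw pad and the anvil with 25 to 70 N, with nothing of the robot touching anything (all of step 2 and contact force between jaw_pad and prism below 70 N and linear speed of prism below 0.01 m/s).
It fails at once if the prism is squeezed by the jaw with more than 95 N and cracks (contact force between jaw_pad and prism above 95 N).
It fails at once if a bystander is disturbed: bare prism, pail or jar moved by more than 20 mm, brush, wrench or putty knife by more than 30 mm (distance of any of bare_prism, pail, jar from where it was at the start of the episode above 0.02 m or distance of any of brush, wrench, putty_knife from where it was at the start of the episode above 0.03 m).
It also fails if it takes over 72 s, if anything falls off the work surface, if the arm or the gripper's body presses on something with over 40 N, if the wrist force passes 120 N, or if a joint passes its speed limit or range.

## Working session

There is one attempt and no reset: what is moved stays moved. The work goes in short steps, Python scripts to look and compute and a tool call to move; the robot and the scene stay as the last step left them, time stands still between calls to the robot, and variables do not carry over. Pictures are saved under pics/ and viewed, and the job is handed in when it is done.

Besides the shell and the picture viewer there is one more tool, called as name(argument=value, ...), one argument or row to a line, values as JSON. arm_command: Moves the arm, as the interface text tells. Its arguments: {"type":"object","properties":{"motion":{"type":"array"},"grip_force":{"type":"number"}},"required":["motion"]}

```bash
ls; mkdir -p pics; python3 - <<'E'
from cell import robot
import cv2,numpy as np
print(robot.observe())
for n in ["side","top","wrist"]:
    r=robot.read_camera(n)
    cv2.imwrite(f"pics/{n}0.png",r["image"][:,:,::-1])
    np.savez(f"{n}0.npz",**r)
    print(n,r["fov_y"],r["cx"],r["cy"],np.round(r["cam_to_world"],3).tolist())
E
```

```text
pics
{'time': 0.0, 'qpos': array([-1.40996741e+00,  3.42711030e-01,  1.52498679e+00, -1.92759923e-05,
        1.27540007e+00, -1.45992766e-01]), 'qvel': array([ 0.00137423,  0.00047336, -0.00059949,  0.00087352, -0.00033705,
       -0.00224592]), 'joint_efforts': array([-1.05420484e-03, -4.31246889e+01, -2.44221032e+01,  7.18700350e-02,
        5.59714402e-02, -9.08554171e-05]), 'tool_pos': array([ 0.15852119, -0.50008171,  0.22606158]), 'tool_rot': array([-3.14010075e+00, -2.00737513e-04,  3.06827153e-01]), 'contact_force': array([-0.54956475,  0.30418659, -0.56971997]), 'torque': array([-0.05290919,  0.00334558,  0.00728974]), 'opening': 0.09178861457055464}
side 46.57845843365236 272.9157826890431 210.3615485295389 [[0.815, -0.271, 0.512, -0.344], [-0.579, -0.408, 0.705, -1.205], [0.018, -0.872, -0.49, 0.97], [0.0, 0.0, 0.0, 1.0]]
top 46.50960819948898 277.33955532621025 195.87365271907672 [[0.012, -0.999, 0.052, 0.488], [-1.0, -0.013, -0.013, 0.07], [0.014, -0.052, -0.999, 1.631], [0.0, 0.0, 0.0, 1.0]]
wrist 58.71064994594801 280.7358116958232 208.75650401835148 [[0.302, -0.924, -0.234, 0.221], [-0.953, -0.293, -0.073, -0.481], [-0.001, 0.246, -0.969, 0.384], [0.0, 0.0, 0.0, 1.0]]
```

View pics/top0.png

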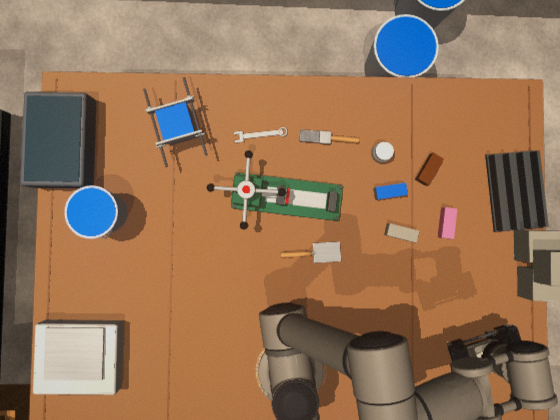

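View pics/side0.png

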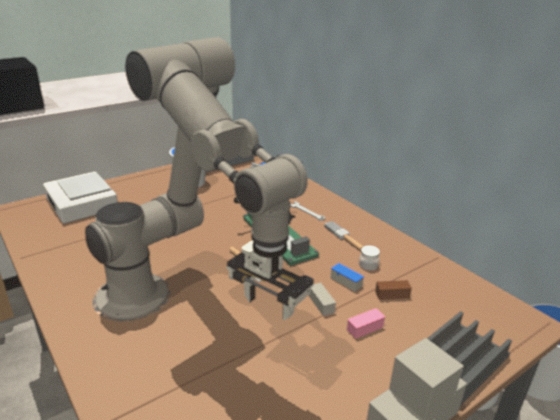

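View pics/wrist0.png

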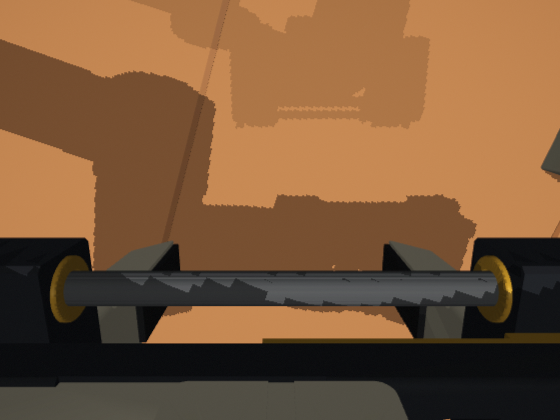

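Top view candidates: blue-topped block at (391,191), bare grey at (402,232), brown at (430,168), pink at (448,222). The blue one fits, since the side view shows grey sides under a blue top at (347,275). The clamp has its anvil at (333,201), strip around (308,198), star hub at (246,190) and red pad at (288,196).

```bash
cat > h.py <<'E'
import numpy as np,cv2
def cam(r):
    H=r["image"].shape[0]; f=H/2/np.tan(np.radians(float(r["fov_y"]))/2); return f,float(r["cx"]),float(r["cy"]),np.array(r["cam_to_world"])
def ray(r,uv,z):
    f,cx,cy,T=cam(r); uv=np.atleast_2d(uv).astype(float)
    d=np.c_[(uv[:,0]-cx)/f,(uv[:,1]-cy)/f,np.ones(len(uv))]@T[:3,:3].T; o=T[:3,3]
    s=(z-o[2])/d[:,2]; return o+d*s[:,None]
def proj(r,P):
    f,cx,cy,T=cam(r); p=(np.atleast_2d(P)-T[:3,3])@T[:3,:3]; return np.c_[f*p[:,0]/p[:,2]+cx,f*p[:,1]/p[:,2]+cy]
def hsv(r): return cv2.cvtColor(np.ascontiguousarray(r["image"]),cv2.COLOR_RGB2HSV)
def rect(r,mask,z):
    """largest blob's min-area rect on plane z"""
    n,l,s,c=cv2.connectedComponentsWithStats(mask.astype(np.uint8)); i=1+np.argmax(s[1:,4])
    v,u=np.nonzero(l==i); P=ray(r,np.c_[u,v],z)[:,:2]
    (c,wh,a)=cv2.minAreaRect((P*1000).astype(np.float32)); return c,wh,a,s[i,4],(u.mean(),v.mean())
E
python3 - <<'E'
from h import *
r=np.load("top0.npz"); h=hsv(r); im=r["image"]
def win(m,u0,u1,v0,v1):
    o=np.zeros_like(m);o[v0:v1,u0:u1]=m[v0:v1,u0:u1];return o
blue=(h[...,0]>100)&(h[...,0]<125)&(h[...,1]>150)&(h[...,2]>80)
print("prism",rect(r,win(blue,365,420,170,210),.04))
green=(h[...,0]>60)&(h[...,0]<95)&(h[...,1]>90)
print("green",rect(r,win(green,215,360,160,230),.02))
red=((h[...,0]<6)|(h[...,0]>174))&(h[...,1]>180)&(h[...,2]>90)
n,l,s,c=cv2.connectedComponentsWithStats(win(red,220,320,170,215).astype(np.uint8));print(s,c)
print("hubtop",ray(r,[c[np.argmax(s[1:,4])+1]],.139))
crop=im[150:250,200:470]; cv2.imwrite("pics/top_crop.png",cv2.resize(crop,(799,296),interpolation=cv2.INTER_CUBIC)[:,:,::-1])
cv2.imwrite("pics/top_clamp.png",cv2.resize(im[140:240,200:350],(795,530),interpolation=cv2.INTER_CUBIC)[:,:,::-1])
E
```

```text
prism ((593.0350341796875, -322.9552307128906), (38.464569091796875, 99.51789093017578), 9.140473365783691, np.int32(356), (np.float64(391.00280898876406), np.float64(190.68258426966293)))
green ((524.6273803710938, -22.297714233398438), (261.45751953125, 29.98796272277832), 83.85161590576172, np.int32(623), (np.float64(298.6741573033708), np.float64(210.90208667736758)))
[[     0      0    560    420 235127]
 [   242    186      8      7     40]
 [   286    188      4     16     33]] [[279.50470171 209.50543749]
 [245.5        189.        ]
 [287.21212121 195.60606061]]
hubtop [[0.58605615 0.14799906 0.139     ]]
```

View pics/top_crop.png

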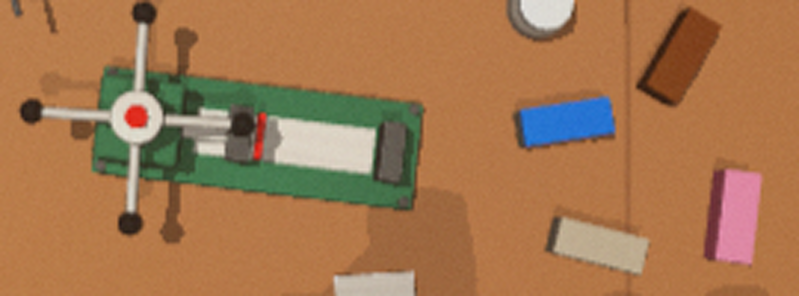

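View pics/top_clamp.png

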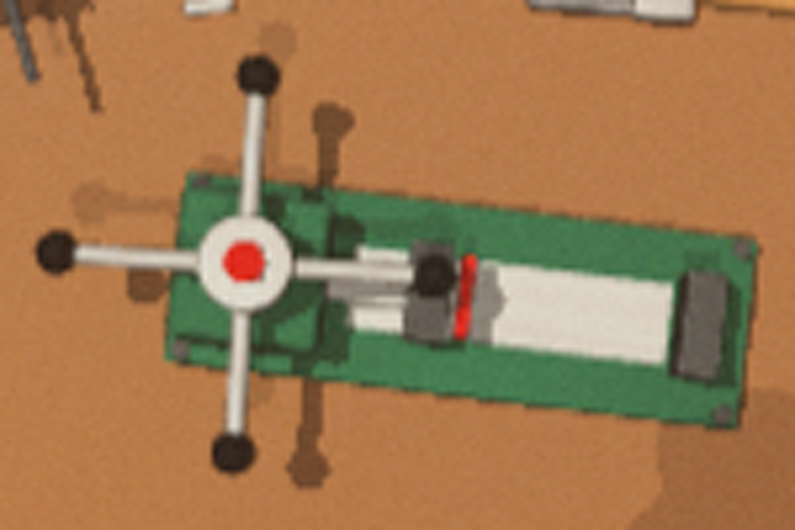

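The crop confirms the target: blue-topped block at (391,191), grey sides. The clamp base corners in the enlargement are (757,240), (740,428), (165,360) and (190,175). I'll fit the clamp pose from these and measure the strip, jaw and anvil.

```bash
cat > pose.py <<'E'
from h import *
r=np.load("top0.npz")
C=np.array([[757,240],[740,428],[165,360],[190,175]])/5.3+[200,140]
W=ray(r,C,.02)[:,:2]; print(np.round(W,4).tolist())
# local coords x right of y? anvil end y=-180
L=np.array([[.06,-.18],[-.06,-.18],[-.06,.18],[.06,.18]])
A=L-L.mean(0);B=W-W.mean(0);th=np.arctan2((A[:,0]*B[:,1]-A[:,1]*B[:,0]).sum(),(A*B).sum())
R=np.array([[np.cos(th),-np.sin(th)],[np.sin(th),np.cos(th)]]);o=W.mean(0)
print("clamp",o,"yaw",th,"res mm",np.round((A@R.T-B)*1000,1).tolist())
loc=lambda u,z:(ray(r,u,z)[:,:2]-o)@R
S=lambda p:np.array(p)/5.3+[200,140]
print("hub",loc([[245.5,189]],.139), "gearb hub expected 0,.15")
print("balls",np.round(loc(S([[258,76],[56,252],[232,454],[434,275]]),.123),4).tolist())
h=hsv(r);red=((h[...,0]<6)|(h[...,0]>174))&(h[...,1]>180)&(h[...,2]>90);v,u=np.nonzero(red);k=(u>280)&(u<295)&(v>180)&(v<210)
print("pad", np.round(loc(np.c_[u,v][k],.066).mean(0),4), np.round(loc(np.c_[u,v][k],.066).min(0),4))
print("anvil top corners",np.round(loc(S([[684,270],[727,272],[716,381],[674,374]]),.07),4).tolist())
v,u=np.nonzero((h[...,1]<40)&(h[...,2]>150));k=(u>296)&(u<326)&(v>185)&(v<212)
print("strip",np.round(loc(np.c_[u,v][k],.02).min(0),4),np.round(loc(np.c_[u,v][k],.02).max(0),4))
print("bed pt",o+R@[0,-.053])
E
python3 pose.py
```

```text
[[0.6103, -0.1675], [0.4929, -0.1575], [0.5308, 0.2005], [0.6464, 0.1869]]
clamp [0.57008728 0.01560295] yaw -0.10332552149736841 res mm [[0.9, -2.1], [-1.0, 0.2], [-1.9, 0.3], [2.0, 1.6]]
hub [[0.00222814 0.13333705]] gearb hub expected 0,.15
balls [[0.1113, 0.1372], [-0.0048, 0.2418], [-0.1097, 0.1262], [0.0073, 0.0216]]
pad [0.001  0.0023] [-0.023 -0.001]
anvil top corners [[0.0311, -0.1291], [0.0329, -0.1551], [-0.0333, -0.1556], [-0.0321, -0.13]]
strip [-0.0244 -0.1272] [ 0.0272 -0.029 ]
bed pt [ 0.56462076 -0.03711438]
```

The base is not centred on the clamp origin. Hub, pad and anvil all agree on a shift of about 16 mm: the pad is then at about 14 mm, so the star is at about 1.571. The free gap is about 128 mm, with the anvil face near −129 mm and the pad near −1 mm in the fitted base frame. Next I'll hover over the prism.

```bash
cat > mv.py <<'E'
import sys,numpy as np
from scipy.spatial.transform import Rotation as Ro
from cell import robot
def plan(x,y,z,yawdeg):
    s=robot.observe(); R0=Ro.from_euler('xyz',s["tool_rot"]); R1=Ro.from_euler('xyz',[np.pi,0,np.radians(yawdeg)])
    w=(R0.inv()*R1).as_rotvec()/(np.pi/2); t=R0.inv().apply(np.array([x,y,z])-s["tool_pos"])/.3
    print("t",s["time"],"pos",np.round(s["tool_pos"],4),"rot",np.round(s["tool_rot"],4),"w",np.round(w,4),"t",np.round(t,4),"F",np.round(s["contact_force"],1),"op",round(s["opening"],4))
if __name__=="__main__": plan(*map(float,sys.argv[1:5]))
E
python3 mv.py .585 -.323 .2 99.14;python3 mv.py .4 -.42 .22 60
```

```text
t 0.15 pos [ 0.1585 -0.5002  0.2262] rot [-3.1405e+00 -2.0000e-04  3.0680e-01] w [-5.000e-04 -6.000e-04 -9.063e-01] t [ 1.5336 -0.1337  0.0878] F [ 0.6 -0.5 -0.9] op 0.0915
t 0.15 pos [ 0.1585 -0.5002  0.2262] rot [-3.1405e+00 -2.0000e-04  3.0680e-01] w [-6.000e-04 -4.000e-04 -4.714e-01] t [ 0.8481 -0.0117  0.0209] F [ 0.6 -0.5 -0.9] op 0.0915
```

arm_command(
  motion=[
    [[0,0,-0.47,0.85,0,0.02,1],[0,0,-0.47,0.85,0,0.02,1],[0,0,-0.47,0.85,0,0.02,1],[0,0,-0.47,0.85,0,0.02,1],[0,0,-0.47,0.85,0,0.02,1],[0,0,-0.47,0.85,0,0.02,1]],
  ],
)

```text
time: 0.75
tool_pos: [0.4062, -0.4208, 0.22]
tool_rot: [3.141, -0.002, 1.054]
contact_force: [-0.0, -0.5, 0.6]
opening: 0.0917
```

```bash
python3 mv.py .593 -.323 .2 99.14
```

```text
t 0.75 pos [ 0.4062 -0.4208  0.22  ] rot [ 3.1412e+00 -1.7000e-03  1.0538e+00] w [ 0.0006 -0.001  -0.4307] t [0.591  0.3801 0.0677] F [-0.  -0.5  0.6] op 0.0917
```

arm_command(
  motion=[
    [[0,0,-0.43,0.59,0.38,0.07,1],[0,0,-0.43,0.59,0.38,0.07,1],[0,0,-0.43,0.59,0.38,0.07,1],[0,0,-0.43,0.59,0.38,0.07,1],[0,0,-0.43,0.59,0.38,0.07,1],[0,0,-0.43,0.59,0.38,0.07,1],[0,0,-0.43,0.59,0.38,0.07,1]],
  ],
)

```text
time: 1.45
tool_pos: [0.5882, -0.3282, 0.1993]
tool_rot: [-3.14, -0.0, 1.717]
contact_force: [-0.1, -0.2, 1.7]
opening: 0.0918
```

```bash
python3 - <<'E'
from cell import robot
from h import *
r=robot.read_camera("wrist"); np.savez("w1.npz",**r); cv2.imwrite("pics/w1.png",r["image"][:,:,::-1])
h=hsv(r);blue=(h[...,0]>100)&(h[...,0]<125)&(h[...,1]>130)&(h[...,2]>60)
print(rect(r,blue,.04))
E
python3 mv.py .593 -.323 .2 99.14
```

```text
((593.245361328125, -322.5875244140625), (40.45844268798828, 100.58177185058594), 9.36784839630127, np.int32(5397), (np.float64(287.5627200296461), np.float64(182.47063183249955)))
t 1.5 pos [ 0.5878 -0.3287  0.1997] rot [-3.1408e+00  1.0000e-04  1.7168e+00] w [-0.0005  0.0001 -0.0086] t [ 0.0162  0.0197 -0.0009] F [-0.3 -0.1  0.6] op 0.0918
```

View pics/w1.png

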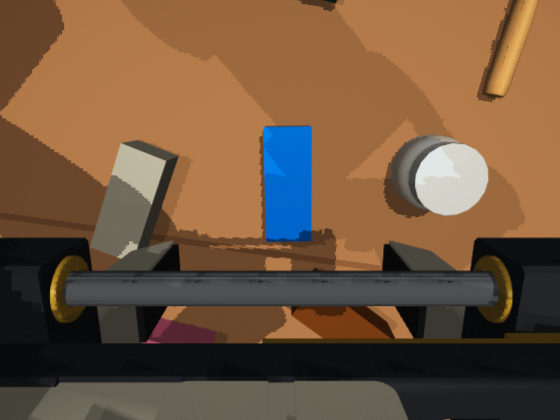

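```bash
python3 mv.py .5932 -.3226 .01 99.37
```

```text
t 1.5 pos [ 0.5878 -0.3287  0.1997] rot [-3.1408e+00  1.0000e-04  1.7168e+00] w [-0.0005  0.0001 -0.0111] t [0.0175 0.0211 0.6324] F [-0.3 -0.1  0.6] op 0.0918
```

arm_command(
  motion=[
    [[0,0,-0.011,0.0175,0.021,0.2,0.4],[0,0,-0.011,0.0175,0.021,0.35,0.4],[0,0,-0.011,0.0175,0.021,0.4,0.4],[0,0,-0.011,0.0175,0.021,0.4,0.4]],
  ],
)

```text
time: 1.9
tool_pos: [0.5913, -0.3215, 0.0761]
tool_rot: [-3.136, -0.005, 1.734]
contact_force: [0.3, 0.2, 0.5]
opening: 0.066
```

```bash
python3 mv.py .5932 -.3226 .01 99.37
```

```text
t 1.9 pos [ 0.5913 -0.3215  0.0761] rot [-3.136  -0.005   1.7341] w [-0.0035 -0.0032 -0.0002] t [-0.0057  0.007   0.2204] F [0.3 0.2 0.5] op 0.066
```

arm_command(
  motion=[
    [[0,0,0,-0.003,0.005,0.12,0.4],[0,0,0,-0.003,0.005,0.2,0.4],[0,0,0,-0.003,0.005,0.22,0.4],[0,0,0,-0.003,0.005,0.22,0.4],[0,0,0,-0.003,0.005,0.22,-1],[0,0,0,-0.003,0.005,0.22,-1],[0,0,0,-0.003,0.005,0.22,-1],[0,0,0,-0.003,0.005,0.22,-1]],
  ],
  grip_force=25,
)

```text
time: 2.7
tool_pos: [0.5961, -0.3226, 0.0149]
tool_rot: [3.141, 0.001, 1.738]
contact_force: [-3.0, -0.7, 5.1]
opening: 0.0398
```

```bash
python3 mv.py .58 -.2 .2 84.08
```

```text
t 2.7 pos [ 0.5961 -0.3226  0.0149] rot [3.1415e+00 1.2000e-03 1.7379e+00] w [0.0002 0.0008 0.1722] t [ 0.4112  0.015  -0.6173] F [-3.  -0.7  5.1] op 0.0398
```

arm_command(
  motion=[
    [[0,0,0,0,0,-0.12,-1],[0,0,0,0,0,-0.28,-1],[0,0,0,0,0,-0.42,-1],[0,0,0.09,0.14,0,-0.56,-1],[0,0,0.172,0.28,0.01,-0.62,-1],[0,0,0.172,0.41,0.015,-0.62,-1],[0,0,0.172,0.41,0.015,-0.62,-1]],
  ],
)

```text
time: 3.4
tool_pos: [0.5799, -0.1947, 0.2011]
tool_rot: [3.141, -0.002, 1.472]
contact_force: [-0.3, 0.1, -3.1]
opening: 0.0398
```

```bash
python3 - <<'E'
from cell import robot
from h import *
for n in ["wrist","top"]:
    r=robot.read_camera(n); np.savez(n[0]+"2.npz",**r); cv2.imwrite(f"pics/{n}2.png",r["image"][:,:,::-1])
E
python3 mv.py .5632 -.051 .15 84.08
```

```text
t 3.5 pos [ 0.5802 -0.199   0.1999] rot [3.1415e+00 3.0000e-04 1.4699e+00] w [0.     0.0002 0.0015] t [ 0.4853 -0.106   0.1661] F [ 0.  -1.5 -3.4] op 0.0399
```

View pics/wrist2.png

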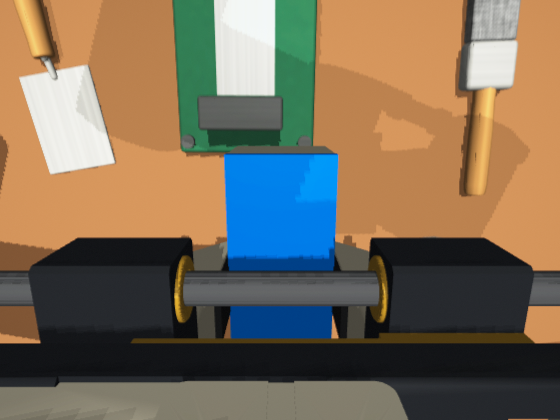

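The prism is held squarely at (280,240). The anvil top spans (199,96)–(282,97), and the strip edges are near (216,·) and (275,·). I'll refine the centre line from these.

```bash
python3 - <<'E'
from h import *
r=np.load("w2.npz"); h=hsv(r)
g=(h[...,0]>55)&(h[...,0]<100)&(h[...,1]>90)
s=(h[...,1]<60)&(h[...,2]>140)
Lg=[];Rg=[];Ls=[];Rs=[]
for v in range(5,90):
    u=np.nonzero(g[v,150:340])[0]+150; Lg.append([u.min()-.5,v]);Rg.append([u.max()+.5,v])
    u=np.nonzero(s[v,200:300])[0]+200; Ls.append([u.min()-.5,v]);Rs.append([u.max()+.5,v])
fit={}
for n,P,z in (("gL",Lg,.02),("gR",Rg,.02),("sL",Ls,.021),("sR",Rs,.021)):
    W=ray(r,P,z)[:,:2]; p=np.polyfit(W[:,1],W[:,0],1); fit[n]=p
    print(n,"x at y=-.05:",p@[-.05,1],"slope",p[0],"yrange",W[:,1].min(),W[:,1].max())
print("ctr green",(fit['gL']+fit['gR'])/2@[-.05,1],"strip",(fit['sL']+fit['sR'])/2@[-.05,1])
print("anvil face edge",ray(r,[[199,96],[282,97]],.07), "base end",ray(r,[[181,151],[313,151]],.02))
E
```

```text
gL x at y=-.05: 0.5054941637475505 slope 0.10735780412047922 yrange -0.1001941863263205 -0.034541732159264746
gR x at y=-.05: 0.6239176548961753 slope 0.10714687748687898 yrange -0.11176969549301544 -0.04618080120297438
sL x at y=-.05: 0.539095833722955 slope 0.10605279612786456 yrange -0.10359328986600197 -0.03812889252878267
sR x at y=-.05: 0.5895605587026111 slope 0.10282518680439298 yrange -0.10851534753647349 -0.043044789145970666
ctr green 0.5647059093218629 strip 0.5643281962127831
anvil face edge [[ 0.52773201 -0.11114686  0.07      ]
 [ 0.5889583  -0.11790476  0.07      ]] base end [[ 0.49420393 -0.15322067  0.02      ]
 [ 0.61262033 -0.1649135   0.02      ]]
```

```bash
python3 mv.py .5643 -.052 .15 83.95;python3 mv.py .5643 -.052 .045 83.95
```

```text
t 3.5 pos [ 0.5802 -0.199   0.1999] rot [3.1415e+00 3.0000e-04 1.4699e+00] w [0.     0.0002 0.003 ] t [ 0.4823 -0.1021  0.1661] F [ 0.  -1.5 -3.4] op 0.0399
t 3.5 pos [ 0.5802 -0.199   0.1999] rot [3.1415e+00 3.0000e-04 1.4699e+00] w [0.     0.0002 0.003 ] t [ 0.4825 -0.1021  0.5161] F [ 0.  -1.5 -3.4] op 0.0399
```

arm_command(
  motion=[
    [[0,0,0.003,0.15,-0.03,0,-1],[0,0,0.003,0.3,-0.07,0,-1],[0,0,0.003,0.45,-0.1,0,-1],[0,0,0.003,0.482,-0.102,0.1,-1],[0,0,0.003,0.482,-0.102,0.25,-1],[0,0,0.003,0.482,-0.102,0.35,-1],[0,0,0.003,0.482,-0.102,0.38,-1],[0,0,0.003,0.482,-0.102,0.38,-1]],
  ],
)

```text
time: 4.3
tool_pos: [0.5642, -0.0539, 0.0843]
tool_rot: [-3.139, -0.0, 1.462]
contact_force: [0.4, 0.2, -2.3]
opening: 0.04
```

```bash
python3 - <<'E'
from cell import robot
from h import *
for n in ["wrist","side"]:
    r=robot.read_camera(n); np.savez(n[0]+"3.npz",**r); cv2.imwrite(f"pics/{n}3.png",r["image"][:,:,::-1])
E
python3 mv.py .5643 -.052 .037 83.95
```

```text
t 4.4 pos [ 0.5658 -0.054   0.0869] rot [3.1393e+00 4.0000e-04 1.4620e+00] w [ 0.0014  0.0002 -0.002 ] t [ 0.0062 -0.0062  0.1663] F [ 0.7 -0.5 -2. ] op 0.0396
```

View pics/wrist3.png

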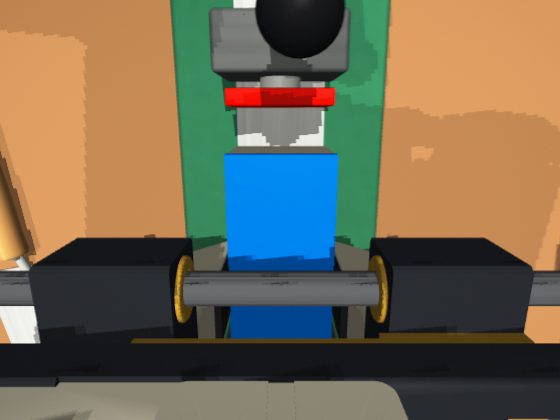

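View pics/side3.png

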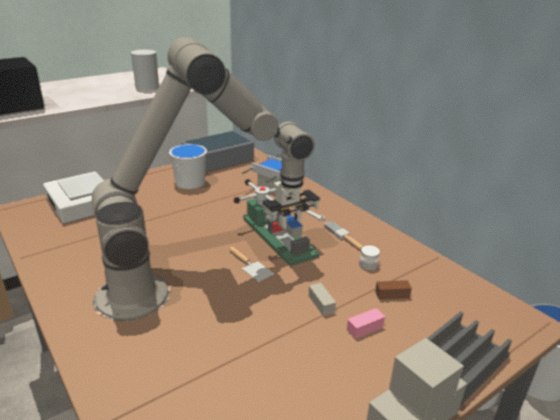

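The prism (226–336) is lined up with the red pad (225–334). I'll check clearances, then lower it.

```bash
python3 - <<'E'
from h import *
r=np.load("w3.npz")
print("pad top edge(far/near)",ray(r,[[280,88],[280,98],[280,106]],.066))
print("pad ends",ray(r,[[225,97],[334,97]],.066))
print("prism end",ray(r,[[226,153],[336,153]],.112))
E
```

```text
pad top edge(far/near) [[0.57253576 0.02175342 0.066     ]
 [0.57206444 0.01746308 0.066     ]
 [0.57168307 0.01399162 0.066     ]]
pad ends [[0.547366   0.02060454 0.066     ]
 [0.59638486 0.01523634 0.066     ]]
prism end [[ 5.51497005e-01 -5.51451695e-04  1.12000000e-01]
 [ 5.89386635e-01 -4.68240858e-03  1.12000000e-01]]
```

arm_command(
  motion=[
    [[0,0,0,0.006,0,0.06,-1],[0,0,0,0.006,0,0.11,-1],[0,0,0,0.006,0,0.14,-1],[0,0,0,0.006,0,0.15,-1],[0,0,0,0.006,0,0.155,-1],[0,0,0,0.006,0,0.155,-1]],
  ],
)

```text
time: 5.0
tool_pos: [0.5654, -0.0515, 0.04]
tool_rot: [3.14, 0.0, 1.463]
contact_force: [0.4, -0.4, -3.2]
opening: 0.0395
```

```bash
python3 mv.py .5643 -.052 .037 83.95
```

```text
t 5.0 pos [ 0.5654 -0.0515  0.04  ] rot [3.1402e+00 3.0000e-04 1.4629e+00] w [ 0.0009  0.0002 -0.0015] t [-0.0021 -0.0034  0.0098] F [ 0.4 -0.4 -3.2] op 0.0395
```

arm_command(
  motion=[
    [[0,0,0,0,0,0.006,-1],[0,0,0,0,0,0.01,-1],[0,0,0,0,0,0.01,-1]],
  ],
)

```text
time: 5.3
tool_pos: [0.5648, -0.0513, 0.0362]
tool_rot: [-3.142, 0.0, 1.463]
contact_force: [-0.5, -1.0, -3.0]
opening: 0.0398
```

arm_command(
  motion=[
    [[0,0,0,0,0,0.004,-1],[0,0,0,0,0,0.007,-1],[0,0,0,0,0,0.007,-1]],
  ],
)

```text
time: 5.6
tool_pos: [0.565, -0.0513, 0.0349]
tool_rot: [3.141, 0.0, 1.463]
contact_force: [-1.9, 0.6, 5.1]
opening: 0.0395
```

Fz has gone from −3 to +5 N, so the prism is on the bed. Releasing and lifting.

arm_command(
  motion=[
    [[0,0,0,0,0,0,0.4],[0,0,0,0,0,0,0.4],[0,0,0,0,0,0,0.4],[0,0,0,0,0,-0.1,0.4],[0,0,0,0,0,-0.25,0.4],[0,0,0,0,0,-0.4,0.2],[0,0,0,0,0,-0.5,0],[0,0,0,0,0,-0.5,-0.5]],
  ],
)

```text
time: 6.4
tool_pos: [0.5673, -0.0518, 0.1891]
tool_rot: [3.132, 0.001, 1.463]
contact_force: [0.1, 0.3, -0.1]
opening: 0.0447
```

```bash
python3 - <<'E'
from cell import robot
from h import *
for n in ["wrist","side"]:
    r=robot.read_camera(n); np.savez(n[0]+"4.npz",**r); cv2.imwrite(f"pics/{n}4.png",r["image"][:,:,::-1])
E
python3 mv.py .5643 -.052 .185 83.95
```

```text
t 6.5 pos [ 0.5649 -0.0513  0.1843] rot [3.1406e+00 2.0000e-04 1.4629e+00] w [ 0.0006  0.0001 -0.0015] t [-0.0025 -0.0016 -0.0022] F [ 0.6 -0.3 -0. ] op 0.0366
```

View pics/wrist4.png

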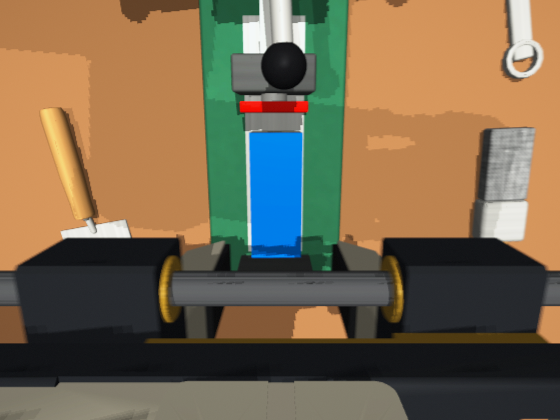

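```bash
python3 - <<'E'
from h import *
r=np.load("w4.npz"); h=hsv(r)
blue=(h[...,0]>100)&(h[...,0]<125)&(h[...,1]>130)&(h[...,2]>60)
c,wh,a,*_=rect(r,blue,.06);print(c,wh,a)
print("centre-line x at that y:", .5645+(c[1]/1000+.05)*.106)
t=np.load("t2.npz");f=lambda u,z:ray(t,[u],z).round(3)
print("stool",f([177,120],.1),f([208,145],.1)); h=t["z_map"]; 
T=t["cam_to_world"]
for u,v in [(177,120),(195,105),(200,140),(210,150),(92,212)]:
    ff,cx,cy,_=cam(t); d=h[v,u]; print(u,v,(T@[ (u-cx)/ff*d,(v-cy)/ff*d,d,1]).round(3)[:3])
E
python3 mv.py .5587 .2199 .185 110
```

```text
(564.9108276367188, -50.711402893066406) (101.39305114746094, 40.167415618896484) 83.71776580810547
centre-line x at that y: 0.564424591293335
stool [[0.804 0.369 0.1  ]] [[0.726 0.27  0.1  ]]
177 120 [0.804 0.37  0.098]
195 105 [0.876 0.329 0.002]
200 140 [0.758 0.31  0.002]
210 150 [0.724 0.276 0.005]
92 212 [0.51  0.608 0.152]
t 6.5 pos [ 0.5649 -0.0513  0.1843] rot [3.1406e+00 2.0000e-04 1.4629e+00] w [ 0.0006  0.0003 -0.2909] t [ 0.8966 -0.1178 -0.0025] F [ 0.6 -0.3 -0. ] op 0.0366
```

The prism lies on the centre line (0.5 mm off, parallel to within 0.3°), with its end about 12 mm from the pad. Now to the far-side gap next to the +y spoke, fingers shut.

arm_command(
  motion=[
    [[0,0,-0.08,0.15,-0.02,-0.02,-1],[0,0,-0.16,0.3,-0.04,-0.02,-1],[0,0,-0.24,0.45,-0.06,-0.02,-1],[0,0,-0.29,0.6,-0.08,-0.02,-1],[0,0,-0.29,0.75,-0.1,-0.01,-1],[0,0,-0.29,0.89,-0.118,0,-1],[0,0,-0.29,0.897,-0.118,0,-1],[0,0,-0.29,0.897,-0.118,0,-1]],
  ],
)

```text
time: 7.3
tool_pos: [0.5575, 0.2207, 0.1819]
tool_rot: [-3.138, -0.0, 1.921]
contact_force: [0.3, -0.9, 0.1]
opening: 0.0007
```

```bash
python3 - <<'E'
from cell import robot
from h import *
for n in ["wrist","top"]:
    r=robot.read_camera(n); np.savez(n[0]+"5.npz",**r); cv2.imwrite(f"pics/{n}5.png",r["image"][:,:,::-1])
E
python3 mv.py .5587 .2199 .104 110
```

```text
t 7.4 pos [0.5583 0.219  0.1828] rot [-3.1392e+00  3.0000e-04  1.9179e+00] w [-0.0015  0.0002 -0.0013] t [0.0024 0.003  0.2628] F [ 0.1  0.3 -0. ] op 0.0003
```

View pics/wrist5.png

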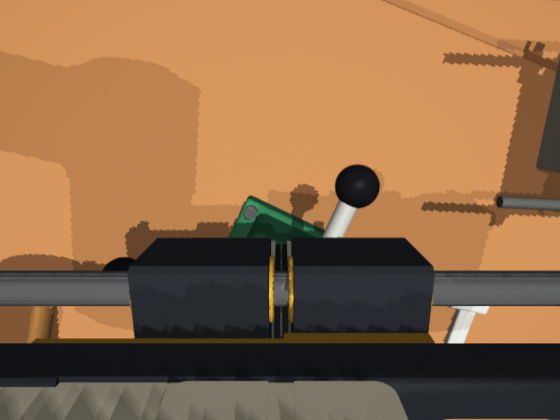

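View pics/top5.png

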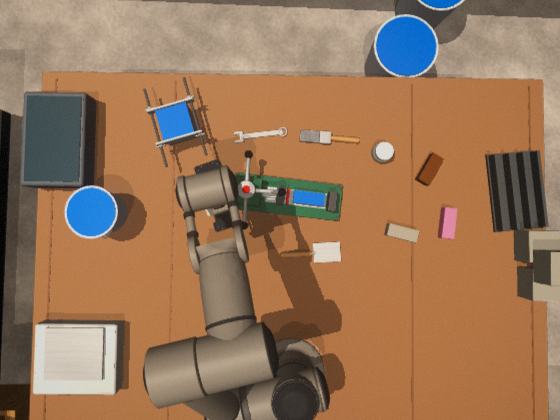

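```bash
python3 - <<'E'
from h import *
r=np.load("w5.npz"); P=ray(r,[[357,186]],.123)[0];print("ball",P)
for th in (84,):
    print("hub est",P[:2]-.11*np.array([np.cos(np.radians(th)),np.sin(np.radians(th))]))
t=np.load("t5.npz");h=hsv(t);red=((h[...,0]<6)|(h[...,0]>174))&(h[...,1]>180)&(h[...,2]>90);v,u=np.nonzero(red);k=(u>238)&(u<254)&(v>180)&(v<198);print("hub",ray(t,[[u[k].mean(),v[k].mean()]],.139))
E
```

```text
ball [0.59145176 0.2581947  0.123     ]
hub est [0.57995363 0.1487973 ]
hub [[0.58605615 0.14799906 0.139     ]]
```

arm_command(
  motion=[
    [[0,0,0,0.002,-0.01,0.1,-1],[0,0,0,0.002,-0.01,0.2,-1],[0,0,0,0.002,-0.01,0.26,-1],[0,0,0,0.002,-0.01,0.26,-1]],
  ],
)

```text
time: 7.8
tool_pos: [0.554, 0.2174, 0.1032]
tool_rot: [-3.135, -0.0, 1.916]
contact_force: [-0.6, -0.7, 0.2]
opening: 0.0002
```

```bash
cat > arc.py <<'E'
import sys,numpy as np
from scipy.spatial.transform import Rotation as Ro
from cell import robot
# rows along the arc: args r, list of phi(deg)
H=np.array([.585,.148]); z=.104
def arc(r,phis):
    s=robot.observe(); R0=Ro.from_euler('xyz',s["tool_rot"]); p=s["tool_pos"]; F=s["contact_force"]; d=p[:2]-H
    ph=np.arctan2(d[1],d[0]); tan=np.array([np.sin(ph),-np.cos(ph)])
    print("t",round(s["time"],2),"r",round(np.hypot(*d),4),"phi",round(np.degrees(ph),2),"z",round(p[2],4),"yaw",round(np.degrees(s["tool_rot"][2]),2),"F",np.round(F,1),"push",round(-F[:2]@tan,2),"rad",round(F[:2]@d/np.hypot(*d),2),"Mz",round(s["torque"][2],2))
    for f in phis:
        a=np.radians(f); P=np.r_[H+r*np.array([np.cos(a),np.sin(a)]),z]
        w=(R0.inv()*Ro.from_euler('xyz',[np.pi,0,a])).as_rotvec()/(np.pi/2); t=R0.inv().apply(P-p)/.3
        print(f,"[0, 0, %.3f, %.3f, %.3f, %.3f, -1]"%(w[2],t[0],t[1],t[2]))
if __name__=="__main__": arc(float(sys.argv[1]),[float(x) for x in sys.argv[2:]])
E
python3 arc.py .077 105 101 97 93 89 85 81 77
```

```text
t 7.8 r 0.076 phi 114.06 z 0.1032 yaw 109.78 F [-0.6 -0.7  0.2] push 0.8 rad -0.39 Mz -0.01
105.0 [0, 0, 0.053, 0.003, 0.040, -0.003, -1]
101.0 [0, 0, 0.098, 0.001, 0.058, -0.003, -1]
97.0 [0, 0, 0.142, -0.002, 0.076, -0.003, -1]
93.0 [0, 0, 0.186, -0.007, 0.093, -0.003, -1]
89.0 [0, 0, 0.231, -0.013, 0.110, -0.003, -1]
85.0 [0, 0, 0.275, -0.019, 0.126, -0.003, -1]
81.0 [0, 0, 0.320, -0.028, 0.142, -0.004, -1]
77.0 [0, 0, 0.364, -0.037, 0.158, -0.004, -1]
```

```bash
cat > arc.py <<'E'
import sys,numpy as np
from scipy.spatial.transform import Rotation as Ro
from cell import robot
# pusher beside the spoke at angle s: H + r*u + 25mm*n, yaw=s
H=np.array([.585,.148]); z=.104
def arc(r,phis):
    s=robot.observe(); R0=Ro.from_euler('xyz',s["tool_rot"]); p=s["tool_pos"]; F=s["contact_force"]; d=p[:2]-H
    rr=np.hypot(*d); L=np.sqrt(rr**2-.025**2); sp=np.arctan2(d[1],d[0])-np.arctan2(.025,L); n=np.array([-np.sin(sp),np.cos(sp)]); u=np.array([np.cos(sp),np.sin(sp)])
    print("t",round(s["time"],2),"r",round(L,4),"spoke",round(np.degrees(sp),2),"z",round(p[2],4),"yaw",round(np.degrees(s["tool_rot"][2]),2),"F",np.round(F,1),"push",round(F[:2]@n,2),"rad",round(F[:2]@u,2),"M",np.round(s["torque"],2))
    for f in phis:
        a=np.radians(f); U=np.array([np.cos(a),np.sin(a)]); N=np.array([-U[1],U[0]]); P=np.r_[H+r*U+.025*N,z]
        w=(R0.inv()*Ro.from_euler('xyz',[np.pi,0,a])).as_rotvec()/(np.pi/2); t=R0.inv().apply(P-p)/.3
        print(f,"[0, 0, %.3f, %.3f, %.3f, %.3f, -1]"%(w[2],t[0],t[1],t[2]))
if __name__=="__main__": arc(float(sys.argv[1]),[float(x) for x in sys.argv[2:]])
E
python3 arc.py .078 92 90 88 86 84 82 80 78
```

```text
t 7.8 r 0.0717 spoke 94.84 z 0.1032 yaw 109.78 F [-0.6 -0.7  0.2] push 0.63 rad -0.64 M [-0.03 -0.14 -0.01]
92.0 [0, 0, 0.198, 0.021, 0.019, -0.003, -1]
90.0 [0, 0, 0.220, 0.020, 0.028, -0.003, -1]
88.0 [0, 0, 0.242, 0.020, 0.038, -0.003, -1]
86.0 [0, 0, 0.264, 0.019, 0.047, -0.003, -1]
84.0 [0, 0, 0.286, 0.018, 0.057, -0.003, -1]
82.0 [0, 0, 0.309, 0.016, 0.066, -0.003, -1]
80.0 [0, 0, 0.331, 0.015, 0.076, -0.003, -1]
78.0 [0, 0, 0.353, 0.012, 0.085, -0.003, -1]
```

arm_command(
  motion=[
    [[0,0,0.1,0.02,0.0,0,-1],[0,0,0.19,0.021,0.01,0,-1],[0,0,0.22,0.02,0.028,0,-1],[0,0,0.242,0.02,0.038,0,-1],[0,0,0.264,0.019,0.047,0,-1],[0,0,0.286,0.018,0.057,0,-1],[0,0,0.309,0.016,0.066,0,-1],[0,0,0.331,0.015,0.076,0,-1]],
  ],
)

```text
time: 8.6
tool_pos: [0.574, 0.2305, 0.1076]
tool_rot: [-3.138, 0.001, 1.396]
contact_force: [-9.4, -2.5, 5.4]
opening: 0.0005
```

```bash
python3 arc.py .078 77 73 69 65 61 57 53 49
```

```text
t 8.6 r 0.0794 spoke 80.13 z 0.1076 yaw 79.98 F [-9.4 -2.5  5.4] push 8.84 rad -4.1 M [-0.3   1.33  0.02]
77.0 [0, 0, 0.033, -0.000, 0.014, 0.012, -1]
73.0 [0, 0, 0.078, 0.004, 0.033, 0.012, -1]
69.0 [0, 0, 0.122, 0.007, 0.052, 0.012, -1]
65.0 [0, 0, 0.166, 0.008, 0.071, 0.012, -1]
61.0 [0, 0, 0.211, 0.009, 0.090, 0.012, -1]
57.0 [0, 0, 0.255, 0.008, 0.109, 0.011, -1]
53.0 [0, 0, 0.300, 0.005, 0.128, 0.011, -1]
49.0 [0, 0, 0.344, 0.001, 0.146, 0.011, -1]
```

Contact: about 9 N of push at r≈79 mm, as expected for friction only. Continuing the arc.

arm_command(
  motion=[
    [[0,0,0.033,0,0.014,0.01,-1],[0,0,0.078,0.004,0.033,0.01,-1],[0,0,0.122,0.007,0.052,0.01,-1],[0,0,0.166,0.008,0.071,0.01,-1],[0,0,0.211,0.009,0.09,0.01,-1],[0,0,0.255,0.008,0.109,0.01,-1],[0,0,0.3,0.005,0.128,0.01,-1],[0,0,0.344,0.001,0.146,0.01,-1]],
  ],
)

```text
time: 9.4
tool_pos: [0.6173, 0.2242, 0.1046]
tool_rot: [-3.138, 0.001, 0.854]
contact_force: [-8.6, 1.4, 4.9]
opening: 0.0003
```

```bash
python3 arc.py .078 46 42 38 34 30 26 22 18; python3 - <<'E'
from cell import robot
from h import *
r=robot.read_camera("top"); np.savez("t6.npz",**r); cv2.imwrite("pics/top6.png",cv2.resize(r["image"][140:240,180:360],(792,440))[:,:,::-1])
E
```

```text
t 9.4 r 0.0789 spoke 49.47 z 0.1046 yaw 48.95 F [-8.6  1.4  4.9] push 7.42 rad -4.53 M [ 0.33  1.34 -0.02]
46.0 [0, 0, 0.033, 0.002, 0.016, 0.002, -1]
42.0 [0, 0, 0.077, 0.006, 0.034, 0.002, -1]
38.0 [0, 0, 0.122, 0.009, 0.053, 0.002, -1]
34.0 [0, 0, 0.166, 0.011, 0.072, 0.002, -1]
30.0 [0, 0, 0.211, 0.011, 0.091, 0.002, -1]
26.0 [0, 0, 0.255, 0.010, 0.110, 0.002, -1]
22.0 [0, 0, 0.299, 0.007, 0.129, 0.002, -1]
18.0 [0, 0, 0.344, 0.004, 0.148, 0.002, -1]
```

View pics/top6.png

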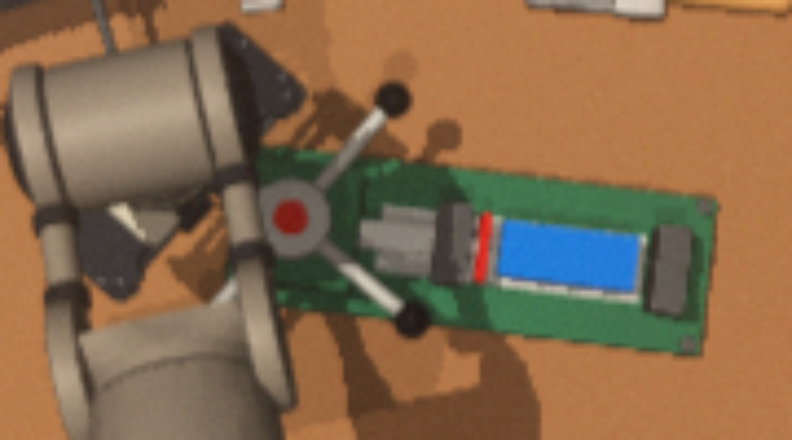

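The star has turned about 37° (balls at (393,100), (412,320)) and the pad at (484,247) is closer to the prism. Continuing.

arm_command(
  motion=[
    [[0,0,0.033,0.002,0.016,0.002,-1],[0,0,0.077,0.006,0.034,0.002,-1],[0,0,0.122,0.009,0.053,0.002,-1],[0,0,0.166,0.011,0.072,0.002,-1],[0,0,0.211,0.011,0.091,0.002,-1],[0,0,0.255,0.01,0.11,0.002,-1],[0,0,0.299,0.007,0.129,0.002,-1],[0,0,0.344,0.004,0.148,0.002,-1]],
  ],
)

```text
time: 10.25
tool_pos: [0.6517, 0.197, 0.1043]
tool_rot: [-3.138, 0.002, 0.314]
contact_force: [-8.4, 6.4, 5.4]
opening: 0.0002
```

```bash
python3 arc.py .078 15 12 9 6 4 2 0 -2
```

```text
t 10.25 r 0.0789 spoke 18.74 z 0.1043 yaw 18.01 F [-8.4  6.4  5.4] push 8.76 rad -5.94 M [ 0.98  1.29 -0.06]
15.0 [0, 0, 0.033, 0.002, 0.017, 0.001, -1]
12.0 [0, 0, 0.067, 0.005, 0.031, 0.001, -1]
9.0 [0, 0, 0.100, 0.008, 0.045, 0.001, -1]
6.0 [0, 0, 0.133, 0.010, 0.059, 0.001, -1]
4.0 [0, 0, 0.156, 0.010, 0.069, 0.001, -1]
2.0 [0, 0, 0.178, 0.011, 0.078, 0.001, -1]
0.0 [0, 0, 0.200, 0.011, 0.088, 0.001, -1]
-2.0 [0, 0, 0.222, 0.011, 0.097, 0.001, -1]
```

arm_command(
  motion=[
    [[0,0,0.033,0.002,0.017,0.001,-1],[0,0,0.067,0.005,0.031,0.001,-1],[0,0,0.1,0.008,0.045,0.001,-1],[0,0,0.133,0.01,0.059,0.001,-1],[0,0,0.156,0.01,0.069,0.001,-1],[0,0,0.178,0.011,0.078,0.001,-1],[0,0,0.2,0.011,0.088,0.001,-1],[0,0,0.222,0.011,0.097,0.001,-1]],
  ],
)

```text
time: 11.05
tool_pos: [0.6643, 0.1712, 0.1042]
tool_rot: [-3.138, 0.001, -0.033]
contact_force: [-6.9, 8.9, 3.8]
opening: 0.0004
```

```bash
python3 arc.py .078 8 ; python3 - <<'E'
from cell import robot
from h import *
r=robot.read_camera("top"); np.savez("t7.npz",**r); cv2.imwrite("pics/top7.png",cv2.resize(r["image"][140:240,180:360],(792,440))[:,:,::-1])
E
```

```text
t 11.05 r 0.0788 spoke -1.3 z 0.1042 yaw -1.88 F [-6.9  8.9  3.8] push 8.7 rad -7.11 M [ 1.41  1.05 -0.07]
8.0 [0, 0, -0.110, -0.020, -0.041, 0.001, -1]
```

View pics/top7.png

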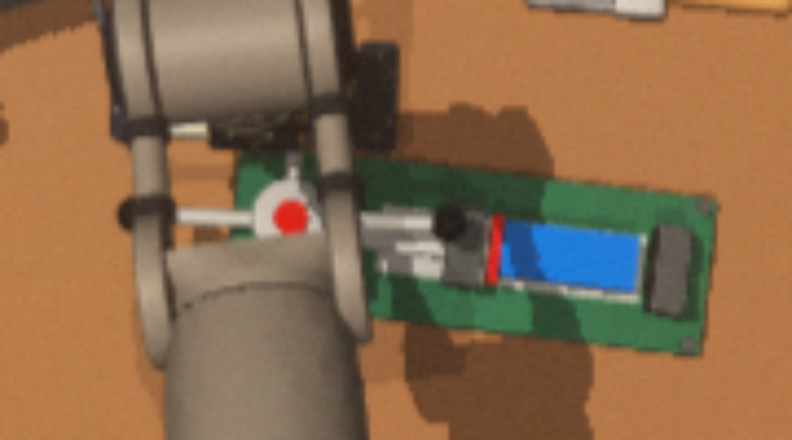

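```bash
python3 - <<'E'
from h import *
r=np.load("t7.npz")
B=ray(r,np.array([[145,215],[450,222]])/4.4+[180,140],.123)[:,:2]
print(B,B.mean(0),np.degrees(np.arctan2(*(B[0]-B[1])[::-1])),np.linalg.norm(B[0]-B[1]))
E
```

```text
[[0.58624878 0.24919578]
 [0.5840443  0.0351752 ]] [0.58514654 0.14218549] 89.4098558311095 0.21403193693152103
```

arm_command(
  motion=[
    [[0,0,0,-0.01,-0.03,0,-1],[0,0,0,-0.01,-0.045,-0.02,-1],[0,0,0,-0.01,-0.045,-0.15,-1],[0,0,0,-0.01,-0.045,-0.27,-1],[0,0,0,-0.01,-0.045,-0.27,-1]],
  ],
)

```text
time: 11.6
tool_pos: [0.6659, 0.1833, 0.1908]
tool_rot: [-3.14, -0.012, -0.031]
contact_force: [-0.0, -0.7, 0.8]
opening: 0.0003
```

```bash
python3 mv.py .553 .226 .185 93
```

```text
t 11.6 pos [0.6659 0.1833 0.1908] rot [-3.1398 -0.0124 -0.0311] w [ 0.0057 -0.0069 -1.0531] t [-0.3808 -0.1304  0.0147] F [-0.  -0.7  0.8] op 0.0003
```

arm_command(
  motion=[
    [[0,0,-0.09,-0.06,-0.02,-0.02,-1],[0,0,-0.18,-0.12,-0.04,-0.02,-1],[0,0,-0.27,-0.18,-0.06,-0.02,-1],[0,0,-0.36,-0.24,-0.08,-0.02,-1],[0,0,-0.45,-0.3,-0.1,-0.01,-1],[0,0,-0.54,-0.36,-0.13,0,-1],[0,0,-0.63,-0.39,-0.13,0,-1],[0,0,-0.72,-0.39,-0.13,0,-1]],
  ],
)

```text
time: 12.4
tool_pos: [0.546, 0.226, 0.1837]
tool_rot: [3.141, 0.0, 1.107]
contact_force: [-0.2, 1.0, -0.8]
opening: 0.0003
```

```bash
python3 mv.py .549 .222 .185 92
```

```text
t 12.4 pos [0.546  0.226  0.1837] rot [3.1414e+00 3.0000e-04 1.1068e+00] w [ 1.000e-04  2.000e-04 -3.176e-01] t [-0.0073  0.015  -0.0044] F [-0.2  1.  -0.8] op 0.0003
```

arm_command(
  motion=[
    [[0,0,-0.09,-0.007,0.012,0,-1],[0,0,-0.18,-0.007,0.012,0,-1],[0,0,-0.27,-0.007,0.012,0,-1],[0,0,-0.318,-0.007,0.012,0,-1],[0,0,-0.318,-0.007,0.012,0,-1]],
  ],
)

```text
time: 12.9
tool_pos: [0.5495, 0.222, 0.1835]
tool_rot: [3.141, 0.0, 1.6]
contact_force: [0.7, 0.2, 0.6]
opening: 0.0003
```

```bash
python3 - <<'E'
from cell import robot
from h import *
r=robot.read_camera("wrist"); np.savez("w8.npz",**r); cv2.imwrite("pics/w8.png",r["image"][:,:,::-1])
E
python3 mv.py .549 .222 .104 92
```

```text
t 12.95 pos [0.5495 0.222  0.1835] rot [3.1410e+00 3.0000e-04 1.5975e+00] w [ 0.0004  0.0002 -0.0052] t [-0.     -0.0018  0.2649] F [ 0.1  0.6 -0. ] op 0.0003
```

View pics/w8.png

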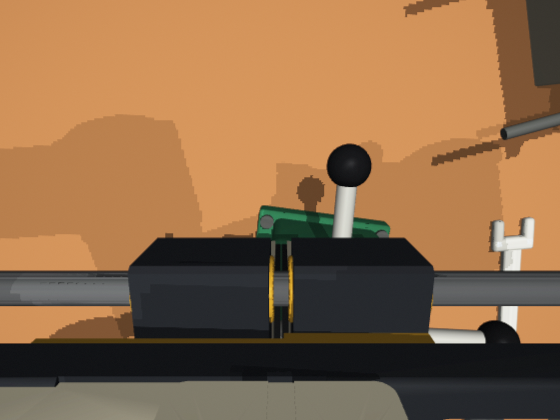

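The next spoke (ball at (349,165)) is about 36 mm beside the fingers' centre, so going down is clear.

arm_command(
  motion=[
    [[0,0,0,0,0,0.1,-1],[0,0,0,0,0,0.2,-1],[0,0,0,0,0,0.265,-1],[0,0,0,0,0,0.265,-1]],
  ],
)

```text
time: 13.35
tool_pos: [0.5475, 0.2216, 0.101]
tool_rot: [-3.136, 0.002, 1.598]
contact_force: [-1.3, -0.3, 0.2]
opening: 0.0005
```

```bash
python3 arc.py .075 90 88 86 83 80 76 72 68
```

```text
t 13.35 r 0.0788 spoke 99.37 z 0.101 yaw 91.53 F [-1.3 -0.3  0.2] push 1.38 rad -0.11 M [-0.04 -0.15 -0.01]
90.0 [0, 0, 0.017, 0.003, 0.042, -0.010, -1]
88.0 [0, 0, 0.039, 0.006, 0.051, -0.010, -1]
86.0 [0, 0, 0.061, 0.008, 0.059, -0.010, -1]
83.0 [0, 0, 0.095, 0.011, 0.073, -0.011, -1]
80.0 [0, 0, 0.128, 0.013, 0.087, -0.011, -1]
76.0 [0, 0, 0.173, 0.014, 0.105, -0.011, -1]
72.0 [0, 0, 0.217, 0.015, 0.123, -0.011, -1]
68.0 [0, 0, 0.261, 0.014, 0.142, -0.011, -1]
```

arm_command(
  motion=[
    [[0,0,0,0.003,0.025,-0.005,-1],[0,0,0.03,0.005,0.047,-0.01,-1],[0,0,0.061,0.008,0.059,-0.01,-1],[0,0,0.095,0.011,0.073,-0.01,-1],[0,0,0.128,0.013,0.087,-0.01,-1],[0,0,0.173,0.014,0.105,-0.01,-1],[0,0,0.217,0.015,0.123,-0.01,-1],[0,0,0.261,0.014,0.142,-0.01,-1]],
  ],
)

```text
time: 14.15
tool_pos: [0.5903, 0.2278, 0.1084]
tool_rot: [-3.138, 0.002, 1.186]
contact_force: [-11.1, -2.0, 5.1]
opening: 0.0003
```

```bash
python3 arc.py .075 65 62 59 56 53 50 47 44
```

```text
t 14.15 r 0.076 spoke 68.01 z 0.1084 yaw 67.97 F [-11.1  -2.    5.1] push 9.52 rad -6.01 M [-0.34  1.6  -0.06]
65.0 [0, 0, 0.033, 0.001, 0.013, 0.015, -1]
62.0 [0, 0, 0.066, 0.004, 0.027, 0.015, -1]
59.0 [0, 0, 0.100, 0.007, 0.040, 0.015, -1]
56.0 [0, 0, 0.133, 0.009, 0.054, 0.015, -1]
53.0 [0, 0, 0.166, 0.010, 0.068, 0.015, -1]
50.0 [0, 0, 0.200, 0.010, 0.081, 0.015, -1]
47.0 [0, 0, 0.233, 0.010, 0.095, 0.014, -1]
44.0 [0, 0, 0.266, 0.009, 0.109, 0.014, -1]
```

arm_command(
  motion=[
    [[0,0,0.033,0.001,0.013,0.01,-1],[0,0,0.066,0.004,0.027,0.01,-1],[0,0,0.1,0.007,0.04,0.01,-1],[0,0,0.133,0.009,0.054,0.01,-1],[0,0,0.166,0.01,0.068,0.01,-1],[0,0,0.2,0.01,0.081,0.01,-1],[0,0,0.233,0.01,0.095,0.01,-1],[0,0,0.266,0.009,0.109,0.01,-1]],
  ],
)

```text
time: 14.95
tool_pos: [0.622, 0.2194, 0.106]
tool_rot: [-3.139, 0.0, 0.769]
contact_force: [-10.0, 2.4, 4.6]
opening: 0.0007
```

```bash
python3 arc.py .075 42 40 38 36 34 32 30 28;python3 - <<'E'
from cell import robot
from h import *
r=robot.read_camera("top"); np.savez("t9.npz",**r); cv2.imwrite("pics/top9.png",cv2.resize(r["image"][140:240,180:360],(792,440),interpolation=cv2.INTER_CUBIC)[:,:,::-1])
E
```

```text
t 14.95 r 0.0765 spoke 44.51 z 0.106 yaw 44.08 F [-10.    2.4   4.6] push 8.73 rad -5.5 M [ 0.43  1.51 -0.09]
42.0 [0, 0, 0.023, -0.001, 0.011, 0.007, -1]
40.0 [0, 0, 0.045, 0.001, 0.020, 0.007, -1]
38.0 [0, 0, 0.068, 0.003, 0.029, 0.007, -1]
36.0 [0, 0, 0.090, 0.005, 0.038, 0.007, -1]
34.0 [0, 0, 0.112, 0.006, 0.047, 0.007, -1]
32.0 [0, 0, 0.134, 0.008, 0.056, 0.007, -1]
30.0 [0, 0, 0.156, 0.008, 0.065, 0.007, -1]
28.0 [0, 0, 0.179, 0.009, 0.074, 0.007, -1]
```

View pics/top9.png

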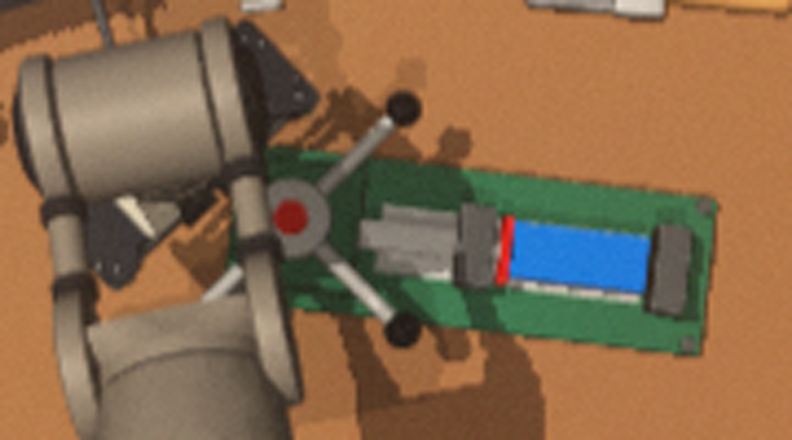

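The prism is now being pushed along; its end at (650,262) is nearing the anvil. Shorter steps from here: 1° of star ≈ 5 N of grip once it is seated.

arm_command(
  motion=[
    [[0,0,0.023,0,0.011,0.007,-1],[0,0,0.045,0.001,0.02,0.007,-1],[0,0,0.068,0.003,0.029,0.007,-1],[0,0,0.09,0.005,0.038,0.007,-1]],
  ],
)

```text
time: 15.4
tool_pos: [0.6322, 0.2134, 0.1047]
tool_rot: [-3.14, -0.003, 0.629]
contact_force: [-7.4, 7.1, 6.4]
opening: 0.0005
```

```bash
python3 arc.py .075 34 32 30 28 
```

```text
t 15.4 r 0.0767 spoke 36.15 z 0.1047 yaw 36.03 F [-7.4  7.1  6.4] push 10.12 rad -1.78 M [0.96 1.03 0.02]
34.0 [0, 0, 0.023, -0.003, 0.009, 0.002, -1]
32.0 [0, 0, 0.045, -0.000, 0.018, 0.002, -1]
30.0 [0, 0, 0.067, 0.002, 0.027, 0.002, -1]
28.0 [0, 0, 0.089, 0.004, 0.036, 0.002, -1]
```

arm_command(
  motion=[
    [[0,0,0.023,0,0.01,0.002,-1],[0,0,0.045,0.001,0.019,0.002,-1],[0,0,0.067,0.003,0.028,0.002,-1]],
  ],
)

```text
time: 15.7
tool_pos: [0.6388, 0.2078, 0.1047]
tool_rot: [-3.14, -0.006, 0.524]
contact_force: [-4.3, 9.0, 5.9]
opening: 0.0005
```

```bash
python3 arc.py .075 28 26 24 
```

```text
t 15.7 r 0.0765 spoke 29.92 z 0.1047 yaw 30.02 F [-4.3  9.   5.9] push 9.94 rad 0.74 M [1.34 0.68 0.02]
28.0 [0, 0, 0.022, -0.002, 0.008, 0.002, -1]
26.0 [0, 0, 0.045, 0.000, 0.017, 0.002, -1]
24.0 [0, 0, 0.067, 0.002, 0.026, 0.002, -1]
```

arm_command(
  motion=[
    [[0,0,0.022,0,0.008,0.002,-1],[0,0,0.045,0.001,0.017,0.002,-1],[0,0,0.067,0.002,0.026,0.002,-1]],
  ],
)

```text
time: 16.0
tool_pos: [0.6446, 0.202, 0.1046]
tool_rot: [-3.139, -0.009, 0.419]
contact_force: [-0.2, 10.5, 4.8]
opening: 0.0003
```

```bash
python3 arc.py .075 22 20 18;python3 - <<'E'
from cell import robot
from h import *
r=robot.read_camera("top"); np.savez("t10.npz",**r); cv2.imwrite("pics/top10.png",cv2.resize(r["image"][140:240,180:360],(792,440),interpolation=cv2.INTER_CUBIC)[:,:,::-1])
E
```

```text
t 16.0 r 0.0764 spoke 24.05 z 0.1046 yaw 23.99 F [-0.2 10.5  4.8] push 9.72 rad 4.11 M [ 1.72 -0.07  0.09]
22.0 [0, 0, 0.022, -0.002, 0.009, 0.002, -1]
20.0 [0, 0, 0.044, 0.001, 0.018, 0.002, -1]
18.0 [0, 0, 0.067, 0.003, 0.027, 0.002, -1]
```

View pics/top10.png

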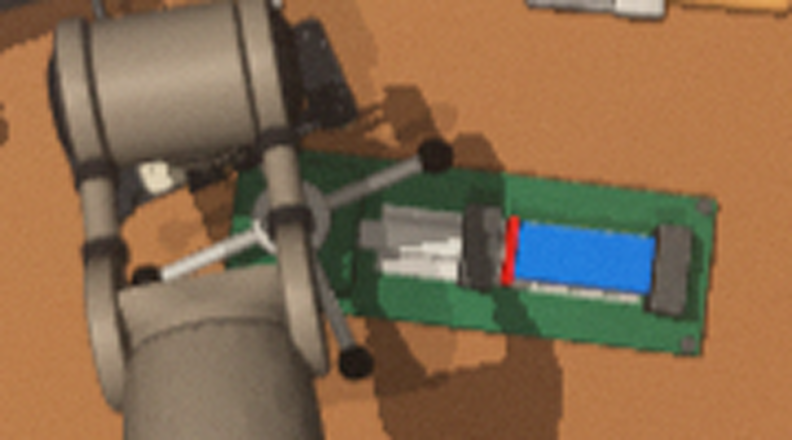

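The prism's end at (655,262) now meets the anvil's edge in view. Still 9.7 N of push, so not gripping yet. Smaller steps.

arm_command(
  motion=[
    [[0,0,0.022,0.003,0.009,0.002,-1],[0,0,0.044,0.005,0.018,0.002,-1]],
  ],
)

```text
time: 16.25
tool_pos: [0.648, 0.1975, 0.1043]
tool_rot: [-3.139, -0.009, 0.35]
contact_force: [-0.7, 10.4, 6.9]
opening: 0.0004
```

```bash
python3 arc.py .0765 18 16
```

```text
t 16.25 r 0.0762 spoke 19.99 z 0.1043 yaw 20.04 F [-0.7 10.4  6.9] push 10.05 rad 2.89 M [1.53 0.21 0.05]
18.0 [0, 0, 0.023, 0.004, 0.009, 0.001, -1]
16.0 [0, 0, 0.045, 0.006, 0.018, 0.001, -1]
```

arm_command(
  motion=[
    [[0,0,0.023,0.004,0.009,0.001,-1],[0,0,0.045,0.006,0.018,0.001,-1]],
  ],
)

```text
time: 16.45
tool_pos: [0.6514, 0.1929, 0.1042]
tool_rot: [-3.138, -0.008, 0.279]
contact_force: [-3.0, 10.9, 9.5]
opening: 0.0003
```

```bash
python3 arc.py .0765 14 12
```

```text
t 16.45 r 0.0761 spoke 15.91 z 0.1042 yaw 15.98 F [-3.  10.9  9.5] push 11.32 rad 0.08 M [1.49 0.39 0.  ]
14.0 [0, 0, 0.022, 0.004, 0.009, 0.001, -1]
12.0 [0, 0, 0.044, 0.006, 0.018, 0.001, -1]
```

arm_command(
  motion=[
    [[0,0,0.011,0.002,0.0045,0,-1],[0,0,0.022,0.003,0.009,0,-1]],
  ],
)

```text
time: 16.65
tool_pos: [0.6528, 0.1908, 0.1042]
tool_rot: [-3.138, -0.008, 0.245]
contact_force: [-2.8, 11.0, 8.8]
opening: 0.0006
```

```bash
python3 arc.py .0765 12 10
```

```text
t 16.65 r 0.0761 spoke 14.09 z 0.1042 yaw 14.04 F [-2.8 11.   8.8] push 11.36 rad -0.01 M [1.6  0.49 0.04]
12.0 [0, 0, 0.023, 0.004, 0.009, 0.001, -1]
10.0 [0, 0, 0.045, 0.006, 0.018, 0.001, -1]
```

arm_command(
  motion=[
    [[0,0,0.011,0.002,0.0045,0,-1],[0,0,0.022,0.003,0.009,0,-1]],
  ],
)

```text
time: 16.85
tool_pos: [0.6541, 0.1887, 0.1042]
tool_rot: [-3.137, -0.007, 0.211]
contact_force: [-3.7, 11.2, 9.4]
opening: 0.0001
```

```bash
python3 arc.py .0765 10 8
```

```text
t 16.85 r 0.0762 spoke 12.34 z 0.1042 yaw 12.07 F [-3.7 11.2  9.4] push 11.76 rad -1.21 M [1.83 0.64 0.01]
10.0 [0, 0, 0.023, 0.004, 0.010, 0.001, -1]
8.0 [0, 0, 0.045, 0.007, 0.020, 0.001, -1]
```

arm_command(
  motion=[
    [[0,0,0.011,0.002,0.005,-0.004,-1],[0,0,0.022,0.003,0.01,-0.006,-1]],
  ],
)

```text
time: 17.05
tool_pos: [0.6553, 0.1864, 0.1044]
tool_rot: [-3.136, -0.006, 0.176]
contact_force: [-0.1, 14.2, -0.8]
opening: 0.0008
```

```bash
python3 arc.py .0765 10 8
```

```text
t 17.05 r 0.076 spoke 10.44 z 0.1044 yaw 10.1 F [-0.1 14.2 -0.8] push 13.96 rad 2.43 M [2.24 0.01 0.12]
10.0 [0, 0, 0.001, 0.002, 0.002, 0.001, -1]
8.0 [0, 0, 0.023, 0.005, 0.011, 0.001, -1]
```

Push is 14.0 N against a free-turning baseline of about 9.8 N, which means about 1.07 N·m or 30 N of grip. One more small step will put it in mid-band.

arm_command(
  motion=[
    [[0,0,0.011,0,0.005,0,-1],[0,0,0.022,0.001,0.01,0,-1]],
  ],
)

```text
time: 17.25
tool_pos: [0.6565, 0.1839, 0.1044]
tool_rot: [-3.135, -0.007, 0.142]
contact_force: [1.1, 16.0, 0.7]
opening: 0.0008
```

```bash
python3 arc.py .0765 8
```

```text
t 17.25 r 0.076 spoke 8.48 z 0.1044 yaw 8.12 F [ 1.1 16.   0.7] push 15.67 rad 3.43 M [ 2.49 -0.1   0.1 ]
8.0 [0, 0, 0.001, 0.002, 0.002, 0.001, -1]
```

15.7 N at r = 76 mm is about 1.19 N·m, or about 44 N of grip. The travel since force onset (about 8° ≈ 42 N) agrees. Stopping, backing off the spoke and lifting.

arm_command(
  motion=[
    [[0,0,0,0,-0.01,0,-1],[0,0,0,0,-0.03,0,-1],[0,0,0,0,-0.045,0,-1],[0,0,0,0,-0.045,-0.12,-1],[0,0,0,0,-0.045,-0.25,-1],[0,0,0,0,-0.045,-0.4,-1],[0,0,0,0,-0.045,-0.4,-1]],
  ],
)

```text
time: 17.95
tool_pos: [0.6559, 0.193, 0.2299]
tool_rot: [-3.141, -0.014, 0.141]
contact_force: [-0.0, -0.4, 0.7]
opening: 0.0005
```

```bash
python3 - <<'E'
from cell import robot
from h import *
o=robot.observe();print(o["time"],o["tool_pos"],o["contact_force"])
r=robot.read_camera("top"); np.savez("t11.npz",**r); cv2.imwrite("pics/top11.png",cv2.resize(r["image"][100:300,180:460],(784,560),interpolation=cv2.INTER_CUBIC)[:,:,::-1])
h=hsv(r);m=(h[...,0]>100)&(h[...,0]<125)&(h[...,1]>130)&(h[...,2]>60);w=np.zeros_like(m);w[180:220,280:345]=m[180:220,280:345]
c,wh,a,*_=rect(r,w,.06);print(c,wh,a,"line x",.5645+(c[1]/1000+.05)*.106)
E
```

```text
17.95 [0.65594005 0.19296659 0.22988222] [-0.01738882 -0.43256945  0.7048908 ]
(564.6122436523438, -65.08770751953125) (99.1604232788086, 41.62245559692383) 83.59088134765625 line x 0.5629007030029297
```

View pics/top11.png

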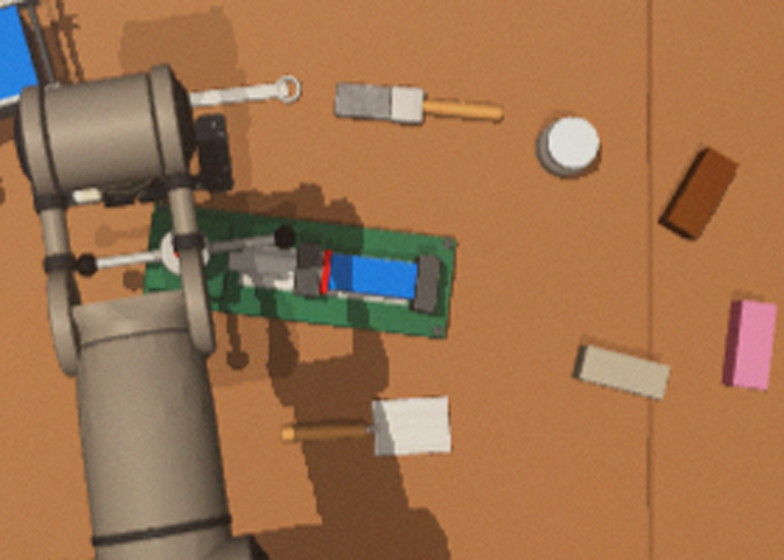

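The prism is seated between the red pad (327,272) and the anvil (427,284). It is about 1.7 mm off the centre line and parallel to within 0.4°. The bystanders are where they were, and the arm is clear at about 0 N. Handing in.

```bash
python3 -c "
from cell import robot
print(robot.hand_in())"
```

```text
the job is handed in; nothing more can be done
None
```

I laid the blue prism coat up on the clamp bed and let go of it. I then turned the star clockwise with two spokes, one after the other, until it was firmly held, and handed the job in at about 18 s. The hand-in gives no verdict.

**Grip:** Turning the star freely took about 9.8 N of push at 76 mm radius. The last push was 15.7 N, about 1.19 N·m, which works out to roughly 44 N of grip. About 8° of star travel after the force began to rise gives roughly 42 N, which agrees. Both figures are inferred, because the grip itself can't be read directly. Contact on the spoke could be up to 9 mm off the assumed radius, but scaling to the free-turning push mostly cancels that.

**Final check:** The top picture showed the prism seated between pad and anvil, about 1.7 mm off the centre line and parallel to within about 0.4°. The bystanders in view looked unmoved by eye; I did not measure them. The fingers were clear of everything at about 0 N.

**Disagreements:**
- **Clamp origin:** The base plate is not centred on the clamp origin; it is about 16 mm off, which I allowed for.
- **Hub position:** Estimates of the hub position differed by 5–6 mm between views.
- **Force during the last push:** There was an upward force of 5–9 N on the fingers during most of the last push, which I put down to rubbing on the spoke. I eased it off before the final readings.

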